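# Weigh out chocolate on the spring scale

## Task

Free the kitchen scale by pushing its red pan lock all the way over towards the dial side. Then slide chocolate pieces off the wooden shelf onto the metal pan, one piece at a time and without lifting them, watching the needle, until the red needle stands inside the green band; stop there. Each piece must end wholly on the pan or wholly on the shelf, and the tomato, garlic and bowl are to be left where they stand.

Things in the scene. Friction and masses are not known exactly. Their poses are not given: they have to be found in the camera images.
- scale: The scale, fixed: pale housing 240 mm (x) by 340 mm (y) plus a dial head at the far side (from x = 85 mm, 130 mm wide about y = 0, 165 mm high; all else stays below 76 mm). Origin at worktop level between shelf and pan; x points from the wooden shelf over the pan to the dial, y left, z up.
- shelf_edge (a point): Middle of the wooden shelf's far edge, on top; scale frame (-20, 0, 50) mm. The shelf is flat, x from -150 to -20 mm, y within 143 mm, top at z = 50 mm; end strips at y = +-146 mm stand 8 mm higher; near and far edges are open. A 3 mm gap parts it from the pan.
- pan_mid (a point): Middle of the aluminium pan's surface; scale frame (33, 0, 48) mm when empty. Pan: x from -17 to 80 mm, y within 142 mm, a rim 10 mm high on the far side and both ends, none towards the shelf. It goes straight down on a spring, 1 mm for each 20 g, 11.5 mm at most.
- pan_lock (a joint): Travel of the red pan lock, m: 0 locked (the pan and needle hardly move, under 0.1 rad, whatever lies on the pan), 0.024 fully over and free; the pan is free from about 0.017. It slides along the scale's +x, stays where it is left, and moves with about 1.2 N of friction.
- lock_knob (a point): Top centre of the red lock knob, an upright block 16 mm (x) by 20 mm (y), from 50 to 75 mm above the worktop with a 20 by 22 mm foot 4 mm high; at joint 0 at (-58, 171, 75) mm in the scale frame, left of the shelf on the housing's 50 mm high top. It travels along the scale's +x.
- needle (a joint): Angle of the red needle, rad, clockwise as seen from in front of the dial: 0 is the zero mark (lower left), 0.018 rad a gram (3.6 rad for 200 g), long black ticks every 50 g, short ones every 10 g. It settles within about 0.5 s.
- target (a joint): Angle of the middle of the green band on the dial, rad, in the same measure as the needle; between 1.8 and 2.6. The band reaches 0.54 rad to either side (60 g in all, more than any one piece). It was set beforehand by the cook.
- needle_tip (a point): Tip of the needle, 46 mm from the dial's centre.
- green_hub (a point): Centre of the dial. The x axis of this frame lies in the dial's face and points at the middle of the green band.
- choc_1: Dark brown chocolate piece, 38 x 38 x 18 mm with rounded edges, flat on the shelf at the start; five look alike, each weighs between 30 and 52 g, which cannot be seen. Origin at the centre of its underside, sides along x and y, z up.
- choc_2: Dark brown chocolate piece, 38 x 38 x 18 mm with rounded edges, flat on the shelf at the start; five look alike, each weighs between 30 and 52 g, which cannot be seen. Origin at the centre of its underside, sides along x and y, z up.
- choc_3: Dark brown chocolate piece, 38 x 38 x 18 mm with rounded edges, flat on the shelf at the start; five look alike, each weighs between 30 and 52 g, which cannot be seen. Origin at the centre of its underside, sides along x and y, z up.
- choc_4: Dark brown chocolate piece, 38 x 38 x 18 mm with rounded edges, flat on the shelf at the start; five look alike, each weighs between 30 and 52 g, which cannot be seen. Origin at the centre of its underside, sides along x and y, z up.
- choc_5: Dark brown chocolate piece, 38 x 38 x 18 mm with rounded edges, flat on the shelf at the start; five look alike, each weighs between 30 and 52 g, which cannot be seen. Origin at the centre of its underside, sides along x and y, z up.
- tomato: Red tomato, 57 mm across, 62 mm high, loose bystander; origin at the centre of its underside.
- rice_bowl: White rice bowl, 115 mm across, 52 mm high, loose bystander; origin at the centre of its underside.
- garlic: Garlic bulb, 60 mm across, 59 mm high, loose bystander; origin at the centre of its underside.

How it is judged (in metres and radians):
On the way, in this order (a step that is already met when the one before it is completed fails the run):
1. the pan lock is pushed over while all the chocolate is still on the shelf (value of joint pan_lock above 0.019 m and x of each of choc_1, choc_2, choc_3, choc_4, choc_5 in the frame of scale below -0.034 m), for 0.2 s.
2. with a first piece on the pan the needle settles between the zero mark and the green band (value of joint needle between 0.4 and 1.1 rad and velocity of joint needle between -0.1 and 0.1 rad/s and (x of choc_1 in the frame of scale between 0.006 and 0.075 m or x of choc_2 in the frame of scale between 0.006 and 0.075 m or x of choc_3 in the frame of scale between 0.006 and 0.075 m or x of choc_4 in the frame of scale between 0.006 and 0.075 m or x of choc_5 in the frame of scale between 0.006 and 0.075 m)), for 0.3 s.
At the end, for the whole second after the job is handed in: The needle rests inside the green band (within 0.57 rad of its middle), the pan lock is over (more than 17 mm), and every piece lies flat and still, either wholly on the pan (centre 6 to 75 mm in the scale's x) or wholly on the shelf (centre nearer than -45 mm), within 150 mm of the middle in y (x of needle_tip in the frame of green_hub above 0.0387 m and value of joint needle above 1 rad and value of joint pan_lock above 0.017 m and velocity of joint needle between -0.05 and 0.05 rad/s and (x of choc_1 in the frame of scale below -0.045 m or x of choc_1 in the frame of scale between 0.006 and 0.075 m) and (x of choc_2 in the frame of scale below -0.045 m or x of choc_2 in the frame of scale between 0.006 and 0.075 m) and (x of choc_3 in the frame of scale below -0.045 m or x of choc_3 in the frame of scale between 0.006 and 0.075 m) and (x of choc_4 in the frame of scale below -0.045 m or x of choc_4 in the frame of scale between 0.006 and 0.075 m) and (x of choc_5 in the frame of scale below -0.045 m or x of choc_5 in the frame of scale between 0.006 and 0.075 m) and y of choc_1 in the frame of scale between -0.15 and 0.15 m and x of each of choc_1, choc_2, choc_3, choc_4, choc_5 in the frame of scale above -0.16 m and angle between each of choc_1, choc_2, choc_3, choc_4, choc_5's own z axis and vertical below 0.2 rad and height (world z) of each of choc_1, choc_2, choc_3, choc_4, choc_5 above 0.03 m and linear speed of each of choc_1, choc_2, choc_3, choc_4, choc_5 below 0.02 m/s and y of choc_2 in the frame of scale between -0.15 and 0.15 m and y of choc_3 in the frame of scale between -0.15 and 0.15 m and y of choc_4 in the frame of scale between -0.15 and 0.15 m and y of choc_5 in the frame of scale between -0.15 and 0.15 m); the robot touches nothing.
It fails at once if two pieces cross the shelf's edge at the same time (one has its centre within 14 mm of the edge while another has) ((x of choc_1 in the frame of scale between -0.034 and -0.006 m and x of choc_2 in the frame of scale between -0.034 and -0.006 m) or (x of choc_1 in the frame of scale between -0.034 and -0.006 m and x of choc_3 in the frame of scale between -0.034 and -0.006 m) or (x of choc_1 in the frame of scale between -0.034 and -0.006 m and x of choc_4 in the frame of scale between -0.034 and -0.006 m) or (x of choc_1 in the frame of scale between -0.034 and -0.006 m and x of choc_5 in the frame of scale between -0.034 and -0.006 m) or (x of choc_2 in the frame of scale between -0.034 and -0.006 m and x of choc_3 in the frame of scale between -0.034 and -0.006 m) or (x of choc_2 in the frame of scale between -0.034 and -0.006 m and x of choc_4 in the frame of scale between -0.034 and -0.006 m) or (x of choc_2 in the frame of scale between -0.034 and -0.006 m and x of choc_5 in the frame of scale between -0.034 and -0.006 m) or (x of choc_3 in the frame of scale between -0.034 and -0.006 m and x of choc_4 in the frame of scale between -0.034 and -0.006 m) or (x of choc_3 in the frame of scale between -0.034 and -0.006 m and x of choc_5 in the frame of scale between -0.034 and -0.006 m) or (x of choc_4 in the frame of scale between -0.034 and -0.006 m and x of choc_5 in the frame of scale between -0.034 and -0.006 m)).
It fails at once if a piece is lifted (underside more than 25 mm above the shelf) or falls off the scale (height (world z) of any of choc_1, choc_2, choc_3, choc_4, choc_5 above 0.075 m or height (world z) of any of choc_1, choc_2, choc_3, choc_4, choc_5 below 0.03 m).
It fails at once if the tomato, the garlic or the bowl is moved by more than 25 mm (distance of any of tomato, rice_bowl, garlic from where it was at the start of the episode above 0.025 m).
It also fails if it takes over 66 s, if anything falls off the work surface, if the arm or the gripper's body presses on something with over 40 N, if the wrist force passes 120 N, or if a joint passes its speed limit or range.

## Robot

A 7-joint arm with a two-finger parallel gripper is mounted at the origin on a cart in front of the work surface, level with it; the furniture and walls round the work are solid. World frame = base frame: x ahead of the robot, y to its left, z up, the work surface at z = 0. Lengths are in mm, angles in rad, forces in N, time in s.
With the tool pointing down it reaches from about 400 to 750 mm from the base axis. Payload 19.5 kg.
Tool frame: the origin (TCP) lies midway between the tips of the shut fingers; the grasp point (between the pads) lies 19 mm behind it (r.grip_point_offset is the distance from the TCP to the grasp point, in mm); z points along the fingers, y is the line along which they close (so a half turn about z gives the same grasp; the last joint's range is limited). The gripper opens to 85 mm and grips with 20 to 120 N. Pads are 22 mm wide; open, the fingers measure 114 mm over their backs; the gripper's body (76 mm by 85 mm) begins 54 mm behind the grasp point. The pads swing forward as they close: fully open they stand 13 mm farther back than shut.
Start: joints at [1.178, 0.707, -0.028, 1.485, 0.022, 0.951, -0.075], TCP at [197.59, -539.957, 231.268] pointing down, gripper open.
Joint ranges: [-2.71, 2.71], [-0.32, 2.16], [-1.57, 1.52], [0, 2.45], [-1.46, 4.6], [0, 2.02], [-2.83, 2.83]. Speed limits (rad/s): [1.89, 1.89, 2.57, 2.57, 3.01, 3.01, 3.01].

## Interface

Orientations are given as a unit quaternion [w, x, y, z].
In Python, from plant import r gives the robot as it stands. The module is installed in compiled form; this text tells all that it offers. Calls block until the motion is done:
- r.move_ptp(position, orientation): joint-space move of the TCP to a pose.
- r.move_straight(position, vel=150, rot=None, threshold=None): straight line of the TCP; rot=None keeps the orientation; vel is the mean speed in mm/s. With threshold (N) it stops when the force on the tool has changed by that much, and returns True; else False.
- r.goto_joints(angles): joint-space move.
- r.move_gripper(opening, squeeze=None): finger opening in mm; squeeze is the grip in N (None keeps the last); returns when the fingers have stopped.
- r.hold(seconds).
- r.inverse_kinematics(position, orientation): joint angles nearest the present ones, or None.
- r.sense(): the state.
- r.capture(name): name is "scene" or "top"; returns a dict with "img" (480x640x3 uint8, red, green, blue), "intrinsics" (3x3 intrinsics, pixels), "camera_from_world" (4x4, takes a point from world to camera coordinates). Camera axes: x right, y up, looking along -z (the intrinsics and any distortion apply to the point x, -y, -z); pixel columns grow to the right and rows downward; lengths in mm; the calibration is good to about 2 mm. A picture is of the moment at which its call begins. There is no depth.
A pose or a line that the arm cannot do raises r.PlanningError and nothing moves.
- r.hand_in(): hands the job in; it is judged then, once.
The state is a dict: "time_s": time; "joint_positions": joint angles; "joint_velocities": joint speeds; "joint_torque": joint torques, N m; "tool_pos": TCP position; "tool_rot": TCP orientation; "wrist_force": force on the tool from outside, world axes, zero at the start; "ft_torque": the same for the moment, N m; "finger_gap": finger opening in mm; "finger_force": force on a finger pad.
Only numpy, scipy, OpenCV 4.12 (cv2) and the standard library are available. Lean on these libraries where they do the work, as an engineer would, in place of code of your own. Each camera call takes 0.05 s, during which the arm holds its last target. There are 200 camera calls.

## Working session

There is one attempt and no reset: what is moved stays moved. The work goes in short steps, each a Python script; the robot and the scene stay as the last script left them, time stands still between calls to the robot, and variables do not carry over. Pictures are saved under pics/ and viewed, at most 10 in all, crops included, and the job is handed in when it is done.

```bash
mkdir -p pics; python3 - <<'E'
from plant import r
import cv2,numpy as np
np.set_printoptions(precision=3,suppress=True)
for n in("scene","top"):
    c=r.capture(n);cv2.imwrite(f"pics/{n}0.png",c["img"][:,:,::-1]);print(c["intrinsics"],c["camera_from_world"], [k for k in c])
s=r.sense();print(s["time_s"],s["tool_pos"],s["tool_rot"],s["finger_gap"])
E
```

```text
[[464.392   0.    318.007]
 [  0.    464.392 239.856]
 [  0.      0.      1.   ]] [[  -0.865   -0.502    0.011  558.398]
 [   0.201   -0.326    0.924 -199.584]
 [  -0.46     0.801    0.382 -927.344]
 [   0.       0.       0.       1.   ]] ['img', 'intrinsics', 'camera_from_world']
[[552.531   0.    312.738]
 [  0.    552.531 255.788]
 [  0.      0.      1.   ]] [[    0.365    -0.931    -0.004  -192.727]
 [    0.905     0.354     0.234  -597.411]
 [   -0.216    -0.089     0.972 -1242.828]
 [    0.        0.        0.        1.   ]] ['img', 'intrinsics', 'camera_from_world']
0.1 [ 197.519 -539.771  230.876] [-0.     0.985  0.174 -0.   ] 85.42363643831587
```

View pics/scene0.png

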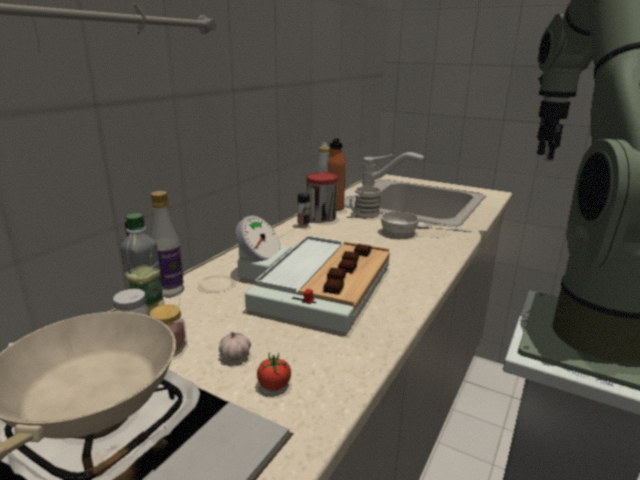

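View pics/top0.png

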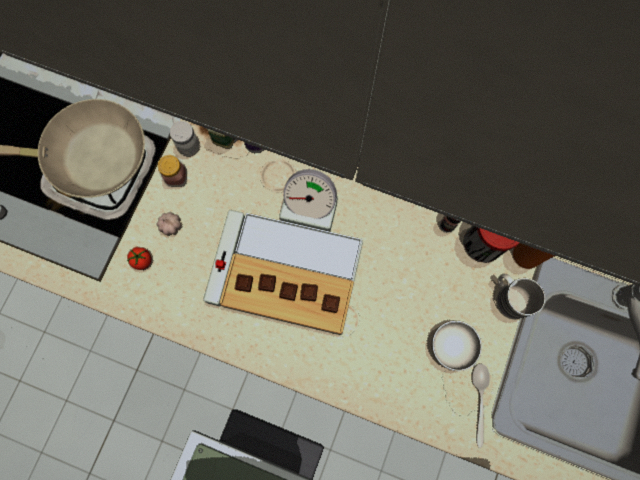

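The top view shows the knob at about (220,264), the pieces at (244,283), (268,282), (288,291), (309,293) and (331,303), the needle near zero, and the green band near (315,187). The tomato, garlic and bowl are well clear of the scale. Next I'll locate the shelf frame and the pieces.

```bash
cat >h.py <<'E'
from plant import r
import cv2,numpy as np
np.set_printoptions(precision=1,suppress=True)
def ray(c,uv,z):
    T=c["camera_from_world"];R,t=T[:3,:3],T[:3,3];K=c["intrinsics"]
    d=np.linalg.inv(K)@[uv[0],uv[1],1];d=R.T@[d[0],-d[1],-d[2]];o=-R.T@t
    return o+d*(z-o[2])/d[2]
def px(c,p):
    T=c["camera_from_world"];q=T[:3,:3]@p+T[:3,3];u=c["intrinsics"]@[q[0],-q[1],-q[2]];return u[:2]/u[2]
def blobs(m,amin):
    n,_,st,ce=cv2.connectedComponentsWithStats(m.astype(np.uint8));return [(st[i,4],ce[i]) for i in range(1,n) if st[i,4]>=amin]
def chocs(c):
    im=c["img"].astype(int);m=np.zeros(im.shape[:2],bool);w=im[200:345,200:375]
    m[200:345,200:375]=(w.sum(2)<200)&(w[:,:,0]>=w[:,:,2])
    return [(a,ce) for a,ce in blobs(m,60)]
E
python3 - <<'E'
from h import *
c=r.capture("top");im=c["img"].astype(int);hsv=cv2.cvtColor(c["img"],cv2.COLOR_RGB2HSV)
m=np.zeros((480,640),np.uint8);m[240:340,200:370]=1
H,S,V=hsv[...,0],hsv[...,1],hsv[...,2]
wood=(m>0)&(H>8)&(H<25)&(S>100)
dark=(m>0)&(V<90)
w=cv2.morphologyEx((wood|dark).astype(np.uint8),cv2.MORPH_OPEN,np.ones((5,5)))
cn=max(cv2.findContours(w,0,2)[0],key=cv2.contourArea)
pts=np.array([ray(c,p,50)[:2] for p in cn[:,0,:]],np.float32)
rc=cv2.minAreaRect(pts);print("shelf rect",rc,cv2.boxPoints(rc))
for a,ce in chocs(c): print("choc",a,ce,ray(c,ce,64))
red=(m>0)&((H<6)|(H>172))&(S>150)&(V>90)
for a,ce in blobs(red,15): print("red",a,ce,ray(c,ce,70))
wh=np.zeros((480,640),np.uint8);wh[200:290,230:370]=((S<60)&(V>150))[200:290,230:370]
v=c["img"][150:320,190:370][:,:,::-1];cv2.imwrite("pics/crop0.png",cv2.resize(v,None,fx=3.3,fy=3.3,interpolation=2))
E
```

```text
shelf rect ((523.4190673828125, 65.81644439697266), (133.01654052734375, 298.1969909667969), 7.971486568450928) [[436.9 204.3]
 [478.2 -91.1]
 [610.  -72.6]
 [568.6 222.7]]
choc 256 [243.6 282.6] [507.7 167.3  64. ]
choc 255 [266.9 282.5] [528.  116.3  64. ]
choc 255 [288.2 291. ] [527.5  61.8  64. ]
choc 253 [308.7 292. ] [543.  16.  64.]
choc 259 [330.3 303.3] [536.6 -40.9  64. ]
red 49 [219.4 263.1] [529.3 238.2  70. ]
```

View pics/crop0.png

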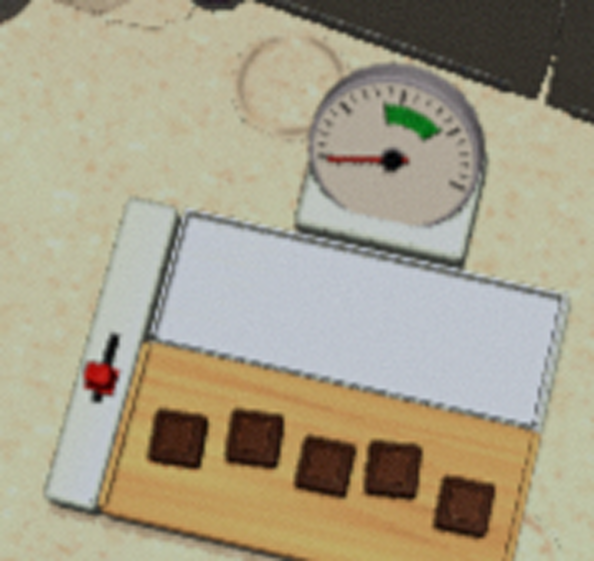

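```bash
cat >>h.py <<'E'
YAW=np.radians(8.0);O=np.array([607.6,77.6])
X=np.array([np.cos(YAW),np.sin(YAW)]);Y=np.array([-X[1],X[0]])
Q=[0,np.cos(YAW/2),np.sin(YAW/2),0]
def W(x,y,z): return [*(O+x*X+y*Y),z]
def S(p): d=np.array(p[:2])-O; return np.array([d@X,d@Y])
E
python3 - <<'E'
from h import *
c=r.capture("top")
for a,ce in chocs(c): print(S(ray(c,ce,66)))
r.move_gripper(0)
r.move_ptp(W(-100,171,180),Q)
print(r.sense()["joint_positions"],r.sense()["time_s"])
r.move_straight(W(-100,171,61),vel=120)
print(r.move_straight(W(-46,171,61),vel=30,threshold=12))
s=r.sense();print(S(s["tool_pos"]),s["wrist_force"],s["time_s"])
r.move_straight(W(-75,171,61),vel=80)
r.move_straight(W(-110,150,110),vel=150)
c=r.capture("top");v=c["img"][150:320,190:370][:,:,::-1];cv2.imwrite("pics/crop1.png",cv2.resize(v,None,fx=3.3,fy=3.3,interpolation=2))
E
```

```text
[-55.7 167.3]
[-86.8 102.2]
[-73.9  49. ]
[-81.8  -4.6]
[-73.  -52.2]
[ -87.1 -107.5]
[-0.7  0.7  0.3  1.7 -0.3  0.8 -1.6] 3.8667
True
[-50.4 171.2] [-2.   0.6  0.9] 6.5417
```

View pics/crop1.png

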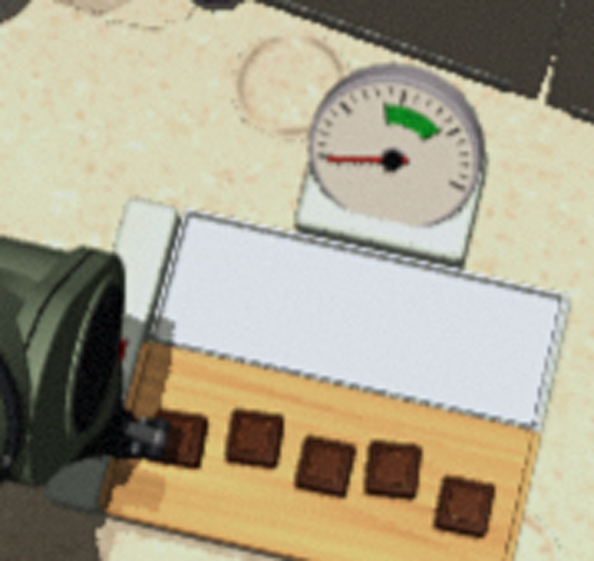

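The knob has moved up the picture to about (122,350) and stopped at its end stop, and the pieces and needle are unchanged. Now I'll slide the first piece, the rightmost one.

```bash
cat >>h.py <<'E'
def push(x,y,end=25):
    r.move_straight(W(x-43,y,110),vel=200)
    r.move_straight(W(x-43,y,55),vel=100)
    r.move_straight(W(end-30,y,54),vel=55)
    s=r.sense();print("push",S(s["tool_pos"]),s["tool_pos"][2],s["wrist_force"])
    r.move_straight(W(end-50,y,60),vel=100)
    r.move_straight(W(-110,y,120),vel=200)
    r.hold(0.5);return report()
def needle(c):
    # dial face points from pixels: rim ellipse not needed, compare on the dial's own picture
    im=c["img"];hsv=cv2.cvtColor(im,cv2.COLOR_RGB2HSV);H,Sa,V=[hsv[...,i].astype(int) for i in range(3)]
    b=np.zeros(H.shape,bool);b[165:222,280:342]=1
    rd=b&((H<8)|(H>170))&(Sa>110)&(V>60);g=b&(H>45)&(H<80)&(Sa>90)
    bl=b&(V<50)&(np.hypot(*(np.indices(H.shape)-np.array([198,309])[:,None,None]))<8)
    f=lambda m:np.argwhere(m)[:,::-1].mean(0)
    return f(bl),f(rd),f(g),rd.sum()
def ang(a,h): d=a-h; return np.degrees(np.arctan2(d[1],d[0]))
def report():
    c=r.capture("top");h,n,g,k=needle(c)
    print("needle deg",ang(n,h),"green deg",ang(g,h),"npx",k)
    for a,ce in chocs(c): print(a,S(ray(c,ce,65)))
    print("t",r.sense()["time_s"]);return c
E
python3 - <<'E'
from h import *
report()
r.move_gripper(12)
r.move_straight(W(-125,100,120),vel=200)
c=push(-87,-107.5)
v=c["img"][150:320,190:370][:,:,::-1];cv2.imwrite("pics/crop2.png",cv2.resize(v,None,fx=3.3,fy=3.3,interpolation=2))
E
```

```text
needle deg -178.52843959486353 green deg -66.35265738906418 npx 20
80 [  7.9 214.2]
1341 [-77.5 166. ]
243 [-73.9  49.2]
240 [-81.9  -4.8]
244 [-73.2 -52. ]
247 [ -87.1 -107.5]
60 [-182.8  160.5]
t 7.675
push [  -5.1 -107.6] 54.03906074259604 [ 0.3  0.  -0.4]
needle deg -140.40379136024976 green deg -65.58705323971154 npx 27
4908 [-79.1 -41.9]
t 14.2583
```

View pics/crop2.png

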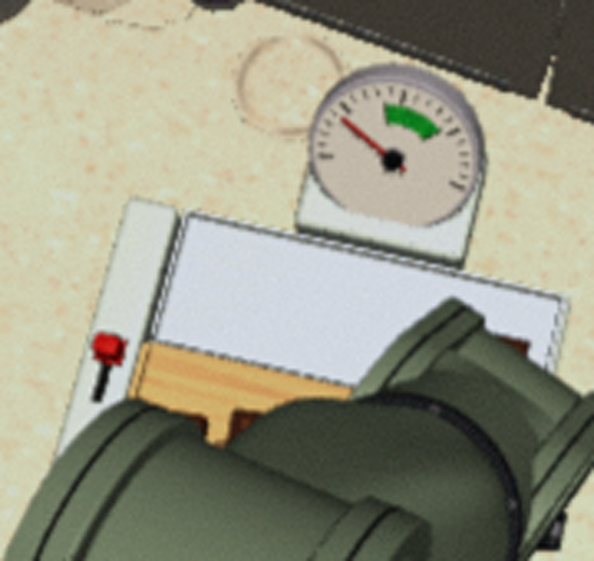

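The needle has moved from the zero mark to about (345,120), around the 40 g mark. The first piece is on the pan, partly hidden by the arm near (515,345). Next piece.

```bash
python3 - <<'E'
from h import *
push(-73,-52)
E
```

```text
push [ -5.1 -52. ] 54.01216088581412 [ 1.1  0.2 -0. ]
needle deg -105.41059944883148 green deg -65.67741341070345 npx 25
5199 [-75.7  10.3]
t 19.1333
```

```bash
python3 - <<'E'
from h import *
push(-82,-4.7)
r.move_straight(W(-125,150,170),vel=200)
s=r.sense();r.move_straight(W(-300,150,230),vel=200)
r.hold(0.3)
c=report()
v=c["img"][150:320,190:370][:,:,::-1];cv2.imwrite("pics/crop3.png",cv2.resize(v,None,fx=3.3,fy=3.3,interpolation=2))
E
```

```text
push [-5.1 -4.7] 54.05532338489537 [-0.4 -0.8 -0.3]
needle deg -53.780359620098025 green deg -67.79056052163287 npx 20
5017 [-78.2  69. ]
224 [  20.6 -108.3]
t 24.1417
needle deg -54.11896964055894 green deg -67.71915049064498 npx 20
224 [20.7 -5.6]
228 [ 20.6 -54.8]
225 [  20.5 -108.3]
252 [-86.8 102.4]
248 [-73.9  49. ]
t 26.5333
```

View pics/crop3.png

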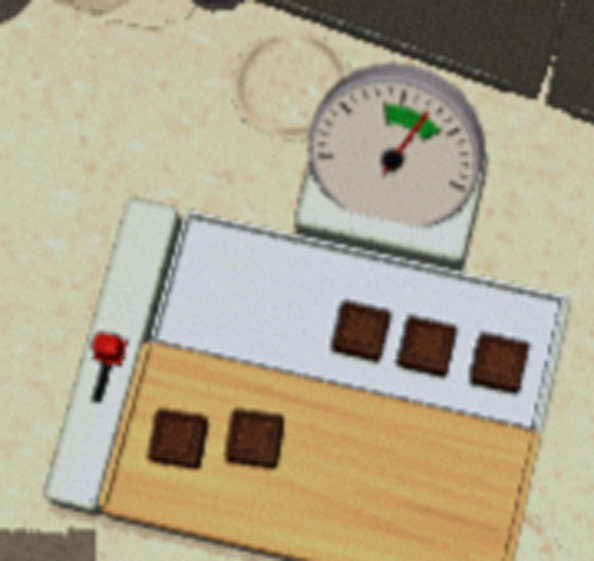

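The needle tip, at about (428,113), is inside the green band. Three pieces lie flat on the pan at x ≈ 21 mm, two are on the shelf, and the lock is fully over.

```bash
python3 -c "
from plant import r
print(r.hand_in())"
```

```text
the job is handed in; nothing more can be done
None
```

I pushed the pan lock fully over, then slid three chocolate pieces onto the pan one at a time; the needle rests inside the green band, two pieces remain on the shelf, and the job is handed in (the hand-in call gave no verdict).

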